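# Weigh a paint tin on the counter balance

### The arm

A 6-joint arm with a two-finger parallel gripper is mounted at the origin on a cart in front of the work surface, level with it; the furniture and walls round the work are solid. World frame = base frame: x ahead of the robot, y to its left, z up, the work surface at z = 0. Lengths are in mm, angles in rad, forces in N, time in s.
With the tool pointing down it reaches from about 350 to 875 mm from the base axis. Payload 4.2 kg.
Tool frame: the origin (TCP) lies midway between the tips of the shut fingers; the grasp point (between the pads) lies 19 mm behind it; z points along the fingers, y is the direction in which the jaws open and shut (so a half turn about z gives the same grasp; the last joint's range is limited). The gripper opens to 87 mm and grips with 3 to 60 N. Pads are 19 mm wide; open, the fingers measure 117 mm over their backs; the gripper's body (75 mm by 190 mm) begins 51 mm behind the grasp point.
Start: joints at [-0.869, 0.385, 0.008, 0, -1.194, -0.259], TCP at [267.806, -564.694, 222.55] pointing down, gripper open.
Joint ranges: [-3.14, 3.14], [-1.21, 2.06], [-1.07, 1.41], [-3.16, 2.05], [-2.99, -0.16], [-3.1, 3.1]. Speed limits (rad/s): [2.79, 2.79, 3.14, 3.14, 3.14, 3.14].

### API

Orientations are given as [roll, pitch, yaw] about the fixed x, y, z axes, in that order (R = Rz(yaw) Ry(pitch) Rx(roll)).
In Python, from plant import manip gives the robot as it stands. The module is installed in compiled form; this text tells all that it offers.
- The arm moves only by the tool servo_tool, never from a script. Its argument "commands" is a list of rows, each an object of numbers: "fingers": the opening, from 0 (shut) to 1 (fully open); "tx", "ty", "tz": the shift along the world's x, y, z in m; "twist": the turn about the world's z in rad. A call has 1 to 20 rows; each row is the pose to reach, as a shift and turn from the pose measured when the call began; what a row does not reach only later rows make up. A row lasts 1/10 s, in which the tool goes at most 50 mm and 8.59 degrees, less where a joint would pass 70% of its speed; a pose out of reach is approached as far as the arm can. A call with a gripper value outside its range is refused whole. The fingers move at their own pace and stop on an object; "force" is the grip in N (left out, the last holds). Time passes only in rows, so rows that repeat a pose let the fingers close. It gives the time, the measured TCP pose, the force and the opening at its end, in the units of the state.
- manip.sense(): the state, without advancing time (a new reading comes with each control period).
- manip.camera(name): name is "scene" or "top" or "wrist"; returns (picture, depth): 384x512x3 uint8, blue, green, red; 384x512 float32, mm along the optical axis (not along the pixel's ray), 0 where there is no reading.
- manip.camera_info(name): a dict with "fov_y" (degrees; the focal length in pixels is half the picture's height over the tangent of half this angle, whatever the lens; pixels are square), "cx", "cy" (the principal point, pixels), "pose" (4x4, takes a point from camera to world coordinates); the wrist camera has in their place "mount" (4x4, takes a point from camera to tool coordinates, whose origin is the TCP and whose axes are the flange's). Camera axes: x right, y down, z forward; pixel columns grow to the right and rows downward; lengths in mm; the calibration is good to about 2 mm. A picture is of the moment at which its call begins: read the wrist's pose just before it. camera_info takes no time and is no camera call.
- manip.finish_job(): hands the job in, once; it reports no verdict.
Trained networks look in the newest picture that a camera, given by its name, has taken for a name from the list of things; names that differ only in an ending like _2 or _b are one class to them, and where a whole thing is asked for, a point or a joint stands for the part that bears it (a point fixed in the world has none). Each returns a list of dicts, best first, with "p" (0 to 1); they miss things now and then, are a little off and sometimes report something else, mostly with a low value. They report only what shows in the picture. A call takes as long as a camera call.
- manip.find_in(camera, query): "location" ([column, row] as shares, 0 to 1, of the picture: columns of its width, rows of its height, amid what is visible of it).
- manip.place_of(camera, query): "location" ([column, row] as shares, 0 to 1, of the picture: columns of its width, rows of its height: a listed point, or the origin of a listed thing).
The state is a dict: "t": time; "joint_positions": joint angles; "joint_vel": joint speeds; "tau": joint torques, N m; "position": TCP position; "orientation": TCP orientation; "force": force on the tool from outside, world axes, zero at the start; "torque": the same for the moment, N m; "opening": finger opening in mm.
Only numpy, scipy, OpenCV 4.12 (cv2) and the standard library are available. Lean on these libraries where they do the work, as an engineer would, in place of code of your own. Each camera call takes 0.05 s, during which the arm holds its last target. There are 200 camera calls.

### The job

The small paint tin in one pan of the balance weighs 300 g. Level the beam by standing known weights upright, side by side, in the empty pan: of the three knobbed steel weights on the bench (the smallest is 100 g, the middle one 200 g, the largest 500 g), use the ones that add up to the tin's weight.

Things in the scene. Friction and masses are not known exactly. Their poses are not given: they have to be found in the camera images.
- weight_100: The 100 g weight, smallest of three plain steel cylinders with a knob on top: body 24 mm across, 30 mm high, knob 14 mm across, 41 mm high in all. Origin at the centre of its underside, z up. The weights (the third, not listed: 500 g, 42 mm across, 57 mm high) stand on the bench in a row running left to right in the robot's view, at least 70 mm apart centre to centre, in any order.
- weight_200: The 200 g weight, the middle-sized one: steel cylinder 30 mm across and 36 mm high with a knob 17 mm across, 47 mm high in all. Origin at the centre of its underside, z up.
- pan_floor (a point): Centre of the empty pan's floor, z up: level steel dish, floor 110 mm across, rim 4 mm high, 120 mm over all, 102 mm above the bench; sinks 12.5 mm as the beam levels. The beam runs along this point's y: at y = -125 mm its pivot and scale plate (56 mm along y, top 138 mm above the bench), at y = -250 mm the pan with the tin. Both weights fit side by side at x = +24 and -24 mm; any spot balances alike.
- beam (a joint): Tilt of the balance beam in rad: 0 = tipped fully to the tin's side (start), 0.10 = level, 0.20 = tipped fully to the other side. It stays near 0 until the pans differ by less than about 40 g; the named weights are exact, and balanced loads settle at 0.10 in about a second.

How it is judged (in metres and radians):
At the end, for the whole second after the job is handed in: The 100 g and the 200 g weight both stand upright (within 0.15 rad) on the floor of the pan that was empty, their centres within 50 mm of its centre and at rest, and the beam rests level within 0.025 rad against the tin (horizontal distance between each of weight_100, weight_200 and pan_floor below 0.05 m and z of weight_100 in the frame of pan_floor between -0.006 and 0.006 m and angle between each of weight_100, weight_200's own z axis and vertical below 0.15 rad and linear speed of each of weight_100, weight_200 below 0.03 m/s and z of weight_200 in the frame of pan_floor between -0.006 and 0.006 m and value of joint beam between 0.075 and 0.125 rad and velocity of joint beam between -0.05 and 0.05 rad/s); the robot touches nothing.
It also fails if it takes over 51 s, if anything falls off the work surface, if the arm or the gripper's body presses on something with over 40 N, if the wrist force passes 120 N, or if a joint passes its speed limit or range.

## Working session

There is one attempt and no reset: what is moved stays moved. The work goes in short steps, Python scripts to look and compute and a tool call to move; the robot and the scene stay as the last step left them, time stands still between calls to the robot, and variables do not carry over. Pictures are saved under pics/ and viewed, about 8 in all and at most 12, crops included, and the job is handed in when it is done.

Besides the shell and the picture viewer there is one more tool, called as name([rows], argument=value, ...), one row to a line, values as JSON. servo_tool: Moves the arm, as the interface text tells. Its arguments: {"type":"object","properties":{"commands":{"type":"array"},"force":{"type":"number"}},"required":["commands"]}

```bash
mkdir -p pics; cat > h.py <<'E'
from plant import manip
import numpy as np, cv2
from scipy.spatial.transform import Rotation as R
def pose(cam):
    i=manip.camera_info(cam)
    if "pose" in i: return i,np.array(i["pose"])
    s=manip.sense(); T=np.eye(4); T[:3,:3]=R.from_euler('xyz',s["orientation"]).as_matrix(); T[:3,3]=s["position"]
    return i,T@np.array(i["mount"])
def ray(cam,loc,P=None):
    i,T=P or pose(cam); f=192/np.tan(np.radians(i["fov_y"])/2)
    u,v=loc[0]*512,loc[1]*384
    return T[:3,3],T[:3,:3]@np.array([(u-i["cx"])/f,(v-i["cy"])/f,1])
def atz(cam,loc,z,P=None):
    o,d=ray(cam,loc,P); return o+d*(z-o[2])/d[2]
def cloud(cam,depth,P=None):
    i,T=P or pose(cam); f=192/np.tan(np.radians(i["fov_y"])/2)
    v,u=np.mgrid[:384,:512]
    c=np.stack([(u-i["cx"])/f*depth,(v-i["cy"])/f*depth,depth],-1)
    return c@T[:3,:3].T+T[:3,3]
E
python3 - <<'E'
from h import *
print(manip.sense())
ims=[]
for c in("top","scene"):
    P=pose(c);im,d=manip.camera(c);ims.append(im);C=cloud(c,d,P)
    np.save(c+'.npy',C)
    for q in("weight_100","weight_200","pan_floor"):
        for r in manip.place_of(c,q)[:3]:
            l=r["location"];print(c,q,round(r["p"],2),np.round([l[0]*512,l[1]*384]),atz(c,l,102 if q=="pan_floor" else 0,P).round())
    cv2.imwrite(f'pics/{c}0.png',im)
E
```

```text
{'t': 0.0, 'joint_positions': array([-8.69427140e-01,  3.85560630e-01,  6.58276666e-03, -4.64198053e-04,
       -1.19397478e+00, -2.58608740e-01]), 'joint_vel': array([ 0.00106118,  0.00084872,  0.00085907,  0.0018759 ,  0.00088193,
       -0.00064436]), 'tau': array([ 1.24661492e-04, -3.90662062e+01,  1.87402707e+01,  4.21959221e+00,
        1.11070319e-02, -2.27191813e-04]), 'position': array([ 267.5206169 , -564.17595385,  221.44544827]), 'orientation': array([ 3.13939772e+00, -1.34537277e-04, -2.69900333e+00]), 'force': array([ 1.07280954, -0.35833506, -0.50949949]), 'torque': array([ 0.01785156, -0.0256776 ,  0.04826576]), 'opening': 86.5349515990758}
top weight_100 0.65 [166. 194.] [540. 112.   0.]
top weight_100 0.55 [242. 220.] [472. -89.   0.]
top weight_200 0.65 [166. 194.] [540. 112.   0.]
top weight_200 0.55 [242. 220.] [472. -89.   0.]
top pan_floor 0.79 [327. 176.] [ 569. -291.  102.]
scene weight_100 0.8 [241. 244.] [478. -83.   0.]
scene weight_100 0.67 [153. 277.] [535. 120.   0.]
scene weight_200 0.8 [241. 244.] [478. -83.   0.]
scene weight_200 0.67 [153. 277.] [535. 120.   0.]
scene pan_floor 0.94 [277. 156.] [ 573. -306.  102.]
```

View pics/top0.png

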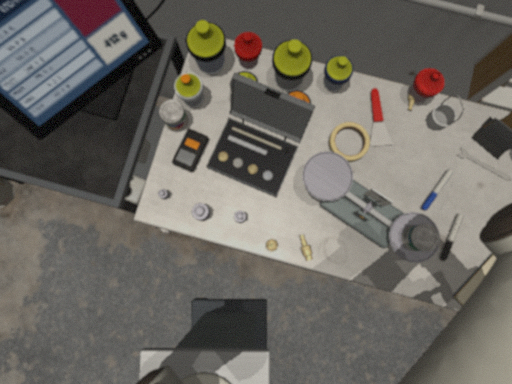

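View pics/scene0.png

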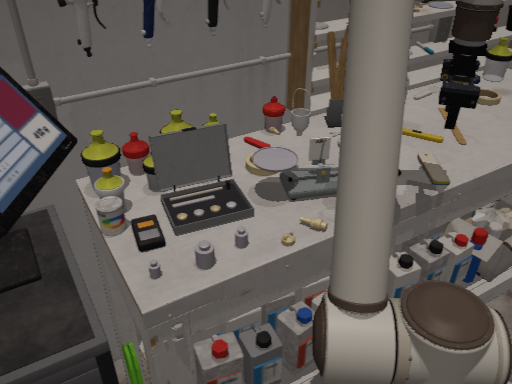

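```bash
python3 - <<'E'
from h import *
C=np.load('top.npy')
for z0,z1 in((15,75),(90,170)):
    m=((C[...,2]>z0)&(C[...,2]<z1)&(abs(C[...,0]-550)<250)&(abs(C[...,1])<480)).astype(np.uint8)
    n,l,s,c=cv2.connectedComponentsWithStats(m)
    for k in range(1,n):
        if s[k,4]>12:
            p=C[l==k];print(z0,s[k],'min',p.min(0).round(),'max',p.max(0).round(),'med',np.median(p,0).round())
E
```

```text
15 [177  89  26  18 139] min [767.  14.  15.] max [800.  78.  75.] med [776.  37.  43.]
15 [159 100  28  31 627] min [707.  60.  15.] max [768. 120.  75.] med [731.  87.  70.]
15 [ 206  100   98   97 3756] min [ 532. -242.   15.] max [769.   6.  75.] med [ 672. -121.   23.]
15 [329 122  41  39 553] min [ 628. -420.   15.] max [ 733. -316.   29.] med [ 683. -372.   23.]
15 [172 129  36  43 911] min [597.   5.  15.] max [711.  94.  29.] med [652.  49.  23.]
15 [ 319  180   79   69 2379] min [ 404. -480.   15.] max [ 575. -287.   75.] med [ 488. -392.   31.]
15 [158 189  10  10  77] min [525. 102.  17.] max [548. 125.  46.] med [534. 111.  30.]
15 [192 204  18  17 241] min [469.  -6.  16.] max [508.  34.  60.] med [488.  12.  46.]
15 [234 211  12  12 116] min [465. -98.  18.] max [493. -70.  48.] med [478. -84.  36.]
15 [300 235  13  26 172] min [ 372. -267.   15.] max [ 435. -237.   27.] med [ 397. -250.   20.]
15 [266 240  11  11  50] min [ 396. -176.   15.] max [ 421. -151.   27.] med [ 409. -164.   17.]
90 [ 230   73   85   58 1763] min [ 685. -254.   90.] max [795. -59. 170.] med [ 746. -161.  128.]
90 [179  80  17  11 116] min [785.  28.  90.] max [800.  68. 121.] med [794.  47.  97.]
90 [ 302  152   51   49 1968] min [ 512. -351.   96.] max [ 628. -233.  109.] med [ 570. -293.  102.]
90 [366 189  27  17 197] min [ 502. -430.   90.] max [ 535. -384.  140.] med [ 518. -407.  120.]
90 [403 227  15  22 244] min [ 403. -480.   90.] max [ 450. -467.  141.] med [ 427. -472.  125.]
```

The top view shows the weights in a row: 100 g at (163,194), 500 g at (201,212) and 200 g at (240,216). The empty pan is at (328,177), with the tin's pan at (413,235). The scene view agrees. The depth clusters match the known sizes, and the pan-to-pivot distance of 126 mm checks out. I'll move above the 200 g weight with the jaws aligned to the beam.

servo_tool([
  {"tx":0.04,"ty":0.04,"twist":-0.14,"fingers":1},
  {"tx":0.211,"ty":0.48,"tz":-0.06,"twist":-0.866},
  {"tx":0.211,"ty":0.48,"tz":-0.06,"twist":-0.866},
  {"tx":0.211,"ty":0.48,"tz":-0.06,"twist":-0.866},
  {"tx":0.211,"ty":0.48,"tz":-0.06,"twist":-0.866},
  {"tx":0.211,"ty":0.48,"tz":-0.06,"twist":-0.866},
  {"tx":0.211,"ty":0.48,"tz":-0.06,"twist":-0.866},
  {"tx":0.211,"ty":0.48,"tz":-0.06,"twist":-0.866},
  {"tx":0.211,"ty":0.48,"tz":-0.06,"twist":-0.866},
  {"tx":0.211,"ty":0.48,"tz":-0.06,"twist":-0.866},
  {"tx":0.211,"ty":0.48,"tz":-0.06,"twist":-0.866},
  {"tx":0.211,"ty":0.48,"tz":-0.06,"twist":-0.866},
  {"tx":0.211,"ty":0.48,"tz":-0.06,"twist":-0.866},
  {"tx":0.211,"ty":0.48,"tz":-0.06,"twist":-0.866},
  {"tx":0.211,"ty":0.48,"tz":-0.06,"twist":-0.866},
])

```text
invalid input
```

```bash
cat > look.py <<'E'
from h import *
import sys
s=manip.sense();print(s["t"],s["position"].round(1),s["orientation"].round(3),s["force"].round(1),s["joint_positions"].round(2))
P=pose("wrist");im,d=manip.camera("wrist");C=cloud("wrist",d,P)
z0,z1=float(sys.argv[2]),float(sys.argv[3])
m=((C[...,2]>z0)&(C[...,2]<z1)&(d>60)).astype(np.uint8)
n,l,st,c=cv2.connectedComponentsWithStats(m)
for k in range(1,n):
    if st[k,4]>60:
        p=C[l==k];print(st[k],p.min(0).round(),p.max(0).round(),'med',np.median(p,0).round(1))
for q in sys.argv[4:]:
    for r in manip.place_of("wrist",q)[:3]:
        L=r["location"];print(q,round(r["p"],2),np.round([L[0]*512,L[1]*384]),atz("wrist",L,102 if q=="pan_floor" else 0,P).round(1))
cv2.imwrite(f'pics/{sys.argv[1]}.png',im)
E
python3 look.py w1 15 75 weight_200
```

```text
0.4 [ 267.8 -564.6  222.4] [ 3.141 -0.    -2.699] [-0.5  0.1 -0.4] [-0.87  0.38  0.01 -0.   -1.19 -0.26]
[ 79 161  26  43 325] [ 341. -741.   15.] [ 391. -714.   20.] med [ 367.4 -728.9   15.5]
[102 171  33  27 175] [ 336. -716.   15.] [ 375. -688.   17.] med [ 356.  -701.3   15.4]
[179 237  21  20 184] [ 376. -612.   15.] [ 408. -595.   18.] med [ 391.4 -603.8   16.2]
[294 303  29  32 314] [ 404. -454.   15.] [ 432. -402.   32.] med [ 415.4 -431.3   26.4]
[147 332  43  19 281] [ 504. -596.   15.] [ 553. -556.   18.] med [ 527.5 -573.8   16.2]
```

View pics/w1.png

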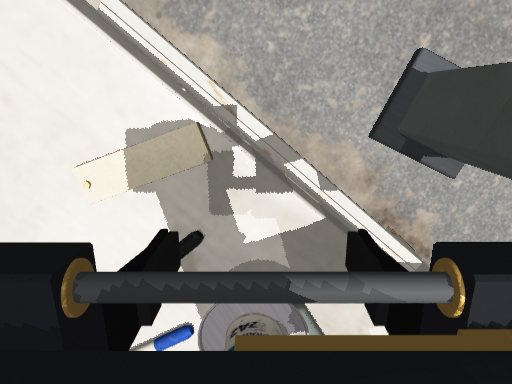

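The move was refused, probably because each row needs every key. The picture only shows the start pose, with the gripper along the bottom from row 240 down and the tin pan near (255,320). I'll retry with full rows.

servo_tool([
  {"tx":0.04,"ty":0.04,"tz":0,"twist":-0.14,"fingers":1},
  {"tx":0.211,"ty":0.48,"tz":-0.06,"twist":-0.866,"fingers":1},
  {"tx":0.211,"ty":0.48,"tz":-0.06,"twist":-0.866,"fingers":1},
  {"tx":0.211,"ty":0.48,"tz":-0.06,"twist":-0.866,"fingers":1},
  {"tx":0.211,"ty":0.48,"tz":-0.06,"twist":-0.866,"fingers":1},
  {"tx":0.211,"ty":0.48,"tz":-0.06,"twist":-0.866,"fingers":1},
  {"tx":0.211,"ty":0.48,"tz":-0.06,"twist":-0.866,"fingers":1},
  {"tx":0.211,"ty":0.48,"tz":-0.06,"twist":-0.866,"fingers":1},
  {"tx":0.211,"ty":0.48,"tz":-0.06,"twist":-0.866,"fingers":1},
  {"tx":0.211,"ty":0.48,"tz":-0.06,"twist":-0.866,"fingers":1},
  {"tx":0.211,"ty":0.48,"tz":-0.06,"twist":-0.866,"fingers":1},
  {"tx":0.211,"ty":0.48,"tz":-0.06,"twist":-0.866,"fingers":1},
  {"tx":0.211,"ty":0.48,"tz":-0.06,"twist":-0.866,"fingers":1},
  {"tx":0.211,"ty":0.48,"tz":-0.06,"twist":-0.866,"fingers":1},
], force=30)

```text
t: 1.9
position: [478.5, -85.1, 162.6]
orientation: [-3.142, -0.0, 2.718]
force: [-0.5, 0.3, 0.0]
opening: 86.9
```

```bash
python3 look.py w2 15 75 weight_200 weight_100
```

```text
1.9 [478.5 -85.1 162.6] [-3.142 -0.     2.718] [-0.5  0.3  0. ] [ 0.16  0.21 -0.41 -0.   -0.95 -2.15]
[ 346  125   58   53 2368] [470.  -6.  15.] [512.  35.  58.] med [486.6  11.3  45.4]
[136 137  30  25 449] [ 399. -177.   15.] [ 423. -152.   25.] med [ 410.4 -165.3   16.2]
[475 138  37  28 832] [526. 102.  15.] [550. 126.  42.] med [534.3 109.6  29. ]
[  35  149   65   60 1293] [ 372. -265.   15.] [ 437. -235.   26.] med [ 398.2 -247.9   20.1]
[248 166  34  37 970] [466. -99.  15.] [495. -69.  49.] med [477.3 -82.6  35.5]
[425 233  70  39 627] [597.  26.  15.] [633.  96.  24.] med [610.6  61.4  19.9]
[ 199  260  149   12 1316] [ 532. -178.   15.] [601. -44.  29.] med [ 563.3 -108.2   21.8]
[ 202  303  185   48 3886] [ 568. -215.   15.] [689. -33.  28.] med [ 624.  -130.8   15.7]
weight_200 0.66 [268. 176.] [481.3 -80.7   0. ]
weight_200 0.59 [481. 141.] [533.1 117.4   0. ]
weight_100 0.66 [268. 176.] [481.3 -80.7   0. ]
weight_100 0.59 [481. 141.] [533.1 117.4   0. ]
```

View pics/w2.png

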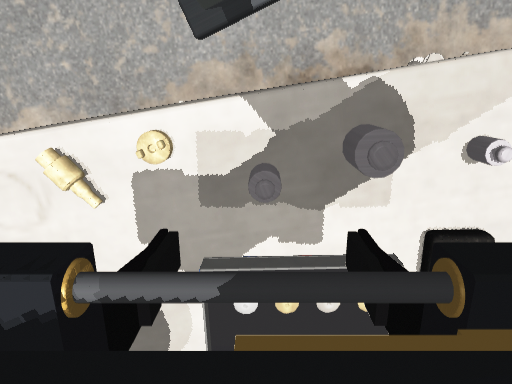

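This shows the 200 g weight at (265,183), the 500 g at (378,150) and the 100 g at (490,150). The 200 g centre is about (480.5, −84). I'll descend and grip.

servo_tool([
  {"tx":0.002,"ty":0.001,"tz":-0.045,"twist":0,"fingers":1},
  {"tx":0.002,"ty":0.001,"tz":-0.09,"twist":0,"fingers":1},
  {"tx":0.002,"ty":0.001,"tz":-0.13,"twist":0,"fingers":1},
  {"tx":0.002,"ty":0.001,"tz":-0.15,"twist":0,"fingers":0.7},
  {"tx":0.002,"ty":0.001,"tz":-0.155,"twist":0,"fingers":0.5},
  {"tx":0.002,"ty":0.001,"tz":-0.155,"twist":0,"fingers":0.4},
  {"tx":0.002,"ty":0.001,"tz":-0.155,"twist":0,"fingers":0.2},
  {"tx":0.002,"ty":0.001,"tz":-0.155,"twist":0,"fingers":0.2},
  {"tx":0.002,"ty":0.001,"tz":-0.155,"twist":0,"fingers":0.2},
  {"tx":0.002,"ty":0.001,"tz":-0.155,"twist":0,"fingers":0.2},
  {"tx":0.002,"ty":0.001,"tz":-0.155,"twist":0,"fingers":0.2},
  {"tx":0.002,"ty":0.001,"tz":-0.155,"twist":0,"fingers":0.2},
], force=30)

```text
t: 3.25
position: [480.7, -84.7, 8.1]
orientation: [3.141, 0.001, 2.717]
force: [0.8, 0.9, 2.3]
opening: 29.1
```

servo_tool([
  {"tx":0,"ty":0,"tz":0.05,"twist":0,"fingers":0.2},
  {"tx":0,"ty":0,"tz":0.1,"twist":0,"fingers":0.2},
  {"tx":0,"ty":0,"tz":0.15,"twist":0,"fingers":0.2},
  {"tx":0,"ty":0,"tz":0.15,"twist":0,"fingers":0.2},
  {"tx":0,"ty":0,"tz":0.15,"twist":0,"fingers":0.2},
])

```text
t: 3.75
position: [480.5, -84.5, 158.7]
orientation: [3.139, 0.002, 2.716]
force: [0.0, -0.2, -2.6]
opening: 29.3
```

```bash
python3 - <<'E'
from h import *
C=np.load('top.npy').reshape(-1,3)
a=np.array([.41,.91]);b=np.array([.91,-.41])
for c in((592,-302),(548,-282)):
    q=C[:,:2]-c; u=q@a; v=q@b
    for z in(110,140,175):
        m=(abs(u)<130)&(abs(v)<75)&(C[:,2]>z)&(C[:,2]<400)
        p=C[m]; print(c,z,m.sum(), *( [p.min(0).round(),p.max(0).round(), abs(v[m]).min().round(), abs(u[m]).min().round()] if m.any() else []))
m=(C[:,2]>90)&(C[:,1]<-150)&(C[:,1]>-260)&(C[:,0]>600)&(C[:,0]<800);p=C[m];print(p.min(0),p.max(0))
E
```

```text
(592, -302) 110 83 [ 509. -410.  111.] [ 699. -242.  151.] 18.0 93.0
(592, -302) 140 4 [ 695. -248.  140.] [ 699. -245.  151.] 71.0 93.0
(592, -302) 175 0
(548, -282) 110 70 [ 509. -410.  111.] [ 535. -385.  140.] 16.0 100.0
(548, -282) 140 0
(548, -282) 175 0
[ 600.65781959 -259.72209697   90.03870348] [ 772.80977334 -150.02387839  178.64413734]
```

servo_tool([
  {"tx":0.022,"ty":-0.044,"tz":0,"twist":0,"fingers":0.2},
  {"tx":0.044,"ty":-0.087,"tz":0,"twist":0,"fingers":0.2},
  {"tx":0.066,"ty":-0.13,"tz":0,"twist":0,"fingers":0.2},
  {"tx":0.088,"ty":-0.174,"tz":0,"twist":0,"fingers":0.2},
  {"tx":0.1,"ty":-0.2,"tz":0,"twist":0,"fingers":0.2},
  {"tx":0.1115,"ty":-0.2175,"tz":0,"twist":0,"fingers":0.2},
  {"tx":0.1115,"ty":-0.2175,"tz":0,"twist":0,"fingers":0.2},
  {"tx":0.1115,"ty":-0.2175,"tz":-0.02,"twist":0,"fingers":0.2},
  {"tx":0.1115,"ty":-0.2175,"tz":-0.035,"twist":0,"fingers":0.2},
  {"tx":0.1115,"ty":-0.2175,"tz":-0.042,"twist":0,"fingers":0.2},
  {"tx":0.1115,"ty":-0.2175,"tz":-0.045,"twist":0,"fingers":0.2},
  {"tx":0.1115,"ty":-0.2175,"tz":-0.045,"twist":0,"fingers":0.2},
])

```text
t: 4.95
position: [591.6, -301.5, 112.9]
orientation: [3.14, 0.0, 2.716]
force: [-0.2, 0.6, -2.0]
opening: 29.5
```

```bash
python3 look.py w3 85 170 pan_floor
```

```text
4.95 [ 591.6 -301.5  112.9] [3.14  0.    2.716] [-0.2  0.6 -2. ] [-0.23  0.54 -0.03 -0.   -1.   -1.77]
[  147    82   230   190 34695] [ 511. -352.   99.] [ 620. -233.  157.] med [ 560.8 -286.5  102.1]
[   0  179   92   64 3539] [ 505. -427.   85.] [ 537. -384.  139.] med [ 526.9 -395.6  111. ]
[207 303  22  32 463] [ 578. -324.  148.] [ 595. -314.  170.] med [ 588.6 -318.9  161.5]
[297 303  21  32 469] [ 594. -292.  149.] [ 610. -281.  170.] med [ 602.8 -287.3  161.5]
[463 330  48  21 732] [ 711. -211.   85.] [ 726. -183.  100.] med [ 719.6 -199.8   91.3]
pan_floor 0.71 [261. 198.] [ 569.3 -292.1  102. ]
```

View pics/w3.png

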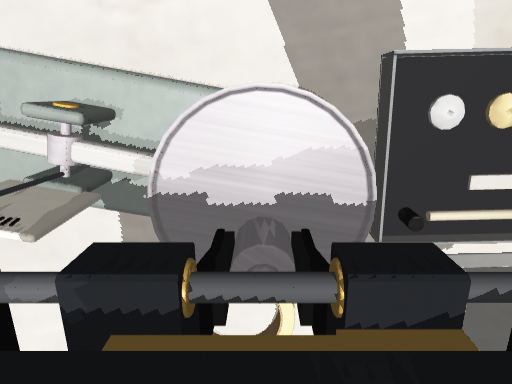

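The held 200 g weight is over the pan's far half at (263,240), and the pan centre is confirmed at (569,−292). Next I'll lower it, release it and rise.

servo_tool([
  {"tx":0,"ty":0,"tz":-0.002,"twist":0,"fingers":0.2},
  {"tx":0,"ty":0,"tz":-0.003,"twist":0,"fingers":0.2},
  {"tx":0,"ty":0,"tz":-0.003,"twist":0,"fingers":0.2},
])

```text
t: 5.35
position: [592.4, -301.8, 111.5]
orientation: [3.139, 0.003, 2.716]
force: [0.6, 0.1, -1.9]
opening: 29.3
```

servo_tool([
  {"tx":0,"ty":0,"tz":-0.002,"twist":0,"fingers":0.2},
  {"tx":0,"ty":0,"tz":-0.002,"twist":0,"fingers":0.2},
])

```text
t: 5.55
position: [592.7, -302.0, 109.9]
orientation: [3.139, 0.004, 2.716]
force: [0.1, 0.5, 0.9]
opening: 29.4
```

Contact: the force changed from −2 to +0.9 N. Release.

servo_tool([
  {"tx":0,"ty":0,"tz":0,"twist":0,"fingers":0.5},
  {"tx":0,"ty":0,"tz":0,"twist":0,"fingers":0.5},
  {"tx":0,"ty":0,"tz":0,"twist":0,"fingers":0.5},
  {"tx":0,"ty":0,"tz":0,"twist":0,"fingers":0.5},
  {"tx":0,"ty":0,"tz":0.02,"twist":0,"fingers":0.5},
  {"tx":0,"ty":0,"tz":0.06,"twist":0,"fingers":0.5},
  {"tx":0,"ty":0,"tz":0.1,"twist":0,"fingers":0.5},
  {"tx":-0.02,"ty":0.04,"tz":0.1,"twist":0,"fingers":1},
  {"tx":-0.054,"ty":0.416,"tz":0.08,"twist":0,"fingers":1},
  {"tx":-0.054,"ty":0.416,"tz":0.06,"twist":0,"fingers":1},
  {"tx":-0.054,"ty":0.416,"tz":0.05,"twist":0,"fingers":1},
  {"tx":-0.054,"ty":0.416,"tz":0.05,"twist":0,"fingers":1},
  {"tx":-0.054,"ty":0.416,"tz":0.05,"twist":0,"fingers":1},
  {"tx":-0.054,"ty":0.416,"tz":0.05,"twist":0,"fingers":1},
  {"tx":-0.054,"ty":0.416,"tz":0.05,"twist":0,"fingers":1},
  {"tx":-0.054,"ty":0.416,"tz":0.05,"twist":0,"fingers":1},
  {"tx":-0.054,"ty":0.416,"tz":0.05,"twist":0,"fingers":1},
  {"tx":-0.054,"ty":0.416,"tz":0.05,"twist":0,"fingers":1},
])

```text
t: 7.35
position: [538.5, 114.6, 159.9]
orientation: [3.14, 0.004, 2.718]
force: [0.2, 0.8, 0.7]
opening: 87.1
```

```bash
python3 look.py w4 15 75; python3 - <<'E'
from h import *
P=pose("top");im,d=manip.camera("top");C=cloud("top",d,P)
m=(abs(C[...,0]-570)<70)&(abs(C[...,1]+292)<70)&(C[...,2]>112)&(C[...,2]<170)
p=C[m];print(m.sum(),p.min(0).round(),p.max(0).round())
E
```

```text
7.35 [538.5 114.6 159.9] [3.14  0.004 2.718] [0.2 0.8 0.7] [ 0.51  0.31 -0.27  0.   -0.98 -2.5 ]
[ 106  156   60   54 2367] [471.  -6.  15.] [512.  36.  58.] med [489.7  22.2  45.4]
[248 167  27  29 600] [526. 103.  15.] [550. 126.  42.] med [535.3 115.4  29.6]
[220 259  62  13 736] [598.  38.  15.] [630.  97.  25.] med [611.9  70.   21.6]
[ 129  303   71   48 1859] [616. -95.  15.] [682.   0.  29.] med [644.4 -35.3  16. ]
[ 222  303   60   47 2025] [638.   4.  17.] [700.  79.  28.] med [667.   43.8  23.5]
[302 329  34   6 132] [710.  83.  15.] [726. 116.  24.] med [712.7 101.1  18.3]
169 [ 576. -316.  113.] [ 605. -287.  151.]
```

The 200 g weight stands in the pan at (591,−301). Now grip the 100 g weight at (538,114.5).

servo_tool([
  {"tx":0,"ty":0,"tz":-0.045,"twist":0,"fingers":1},
  {"tx":0,"ty":0,"tz":-0.09,"twist":0,"fingers":1},
  {"tx":0,"ty":0,"tz":-0.13,"twist":0,"fingers":1},
  {"tx":0,"ty":0,"tz":-0.149,"twist":0,"fingers":0.7},
  {"tx":0,"ty":0,"tz":-0.154,"twist":0,"fingers":0.5},
  {"tx":0,"ty":0,"tz":-0.154,"twist":0,"fingers":0.4},
  {"tx":0,"ty":0,"tz":-0.154,"twist":0,"fingers":0.15},
  {"tx":0,"ty":0,"tz":-0.154,"twist":0,"fingers":0.15},
  {"tx":0,"ty":0,"tz":-0.154,"twist":0,"fingers":0.15},
  {"tx":0,"ty":0,"tz":-0.154,"twist":0,"fingers":0.15},
  {"tx":0,"ty":0,"tz":-0.154,"twist":0,"fingers":0.15},
  {"tx":0,"ty":0,"tz":-0.154,"twist":0,"fingers":0.15},
], force=30)

```text
t: 8.65
position: [538.8, 113.4, 6.4]
orientation: [3.139, 0.005, 2.716]
force: [-0.1, 1.0, 1.1]
opening: 23.0
```

servo_tool([
  {"tx":0,"ty":0,"tz":0.05,"twist":0,"fingers":0.15},
  {"tx":0,"ty":0,"tz":0.1,"twist":0,"fingers":0.15},
  {"tx":0,"ty":0,"tz":0.155,"twist":0,"fingers":0.15},
  {"tx":0,"ty":-0.045,"tz":0.155,"twist":0,"fingers":0.15},
  {"tx":0,"ty":-0.09,"tz":0.155,"twist":0,"fingers":0.15},
  {"tx":0,"ty":-0.135,"tz":0.155,"twist":0,"fingers":0.15},
  {"tx":0,"ty":-0.18,"tz":0.155,"twist":0,"fingers":0.15},
  {"tx":0,"ty":-0.225,"tz":0.155,"twist":0,"fingers":0.15},
  {"tx":0,"ty":-0.27,"tz":0.155,"twist":0,"fingers":0.15},
  {"tx":0,"ty":-0.315,"tz":0.155,"twist":0,"fingers":0.15},
  {"tx":0.004,"ty":-0.355,"tz":0.155,"twist":0,"fingers":0.15},
  {"tx":0.009,"ty":-0.385,"tz":0.155,"twist":0,"fingers":0.15},
  {"tx":0.009,"ty":-0.395,"tz":0.155,"twist":0,"fingers":0.15},
  {"tx":0.009,"ty":-0.395,"tz":0.155,"twist":0,"fingers":0.15},
  {"tx":0.009,"ty":-0.395,"tz":0.13,"twist":0,"fingers":0.15},
  {"tx":0.009,"ty":-0.395,"tz":0.115,"twist":0,"fingers":0.15},
  {"tx":0.009,"ty":-0.395,"tz":0.108,"twist":0,"fingers":0.15},
  {"tx":0.009,"ty":-0.395,"tz":0.105,"twist":0,"fingers":0.15},
  {"tx":0.009,"ty":-0.395,"tz":0.105,"twist":0,"fingers":0.15},
])

```text
t: 10.55
position: [548.1, -280.9, 111.6]
orientation: [3.139, 0.005, 2.717]
force: [-0.1, 0.2, -0.3]
opening: 23.4
```

servo_tool([
  {"tx":0,"ty":-0.001,"tz":-0.002,"twist":0,"fingers":0.15},
  {"tx":0,"ty":-0.001,"tz":-0.003,"twist":0,"fingers":0.15},
  {"tx":0,"ty":-0.001,"tz":-0.003,"twist":0,"fingers":0.15},
  {"tx":0,"ty":-0.001,"tz":-0.003,"twist":0,"fingers":0.15},
])

```text
t: 10.95
position: [548.2, -282.0, 108.9]
orientation: [3.139, 0.005, 2.717]
force: [-0.6, 0.2, -1.1]
opening: 23.3
```

servo_tool([
  {"tx":0,"ty":0,"tz":-0.001,"twist":0,"fingers":0.15},
  {"tx":0,"ty":0,"tz":-0.001,"twist":0,"fingers":0.15},
  {"tx":0,"ty":0,"tz":-0.001,"twist":0,"fingers":0.15},
])

```text
t: 11.25
position: [548.3, -282.1, 108.0]
orientation: [3.139, 0.005, 2.717]
force: [0.9, 0.6, -1.3]
opening: 23.4
```

servo_tool([
  {"tx":0,"ty":0,"tz":-0.001,"twist":0,"fingers":0.15},
  {"tx":0,"ty":0,"tz":-0.001,"twist":0,"fingers":0.45},
  {"tx":0,"ty":0,"tz":-0.001,"twist":0,"fingers":0.45},
  {"tx":0,"ty":0,"tz":-0.001,"twist":0,"fingers":0.45},
  {"tx":0,"ty":0,"tz":-0.001,"twist":0,"fingers":0.45},
  {"tx":0,"ty":0,"tz":0.01,"twist":0,"fingers":0.45},
  {"tx":0,"ty":0,"tz":0.03,"twist":0,"fingers":0.45},
  {"tx":0,"ty":0,"tz":0.06,"twist":0,"fingers":0.45},
  {"tx":0,"ty":0,"tz":0.1,"twist":0,"fingers":0.45},
  {"tx":0,"ty":0,"tz":0.14,"twist":0,"fingers":0.45},
  {"tx":-0.04,"ty":0.04,"tz":0.15,"twist":0,"fingers":0.45},
  {"tx":-0.06,"ty":0.08,"tz":0.15,"twist":0,"fingers":0.45},
  {"tx":-0.06,"ty":0.12,"tz":0.15,"twist":0,"fingers":0.45},
  {"tx":-0.06,"ty":0.16,"tz":0.15,"twist":0,"fingers":0.45},
  {"tx":-0.06,"ty":0.2,"tz":0.15,"twist":0,"fingers":0.45},
  {"tx":-0.06,"ty":0.24,"tz":0.15,"twist":0,"fingers":0.45},
  {"tx":-0.06,"ty":0.24,"tz":0.15,"twist":0,"fingers":0.45},
  {"tx":-0.06,"ty":0.24,"tz":0.15,"twist":0,"fingers":0.45},
  {"tx":-0.06,"ty":0.24,"tz":0.15,"twist":0,"fingers":0.45},
  {"tx":-0.06,"ty":0.24,"tz":0.15,"twist":0,"fingers":0.45},
])

```text
t: 13.25
position: [488.2, -43.1, 258.2]
orientation: [3.139, 0.006, 2.715]
force: [-0.5, -0.1, 0.2]
opening: 39.4
```

```bash
python3 - <<'E'
from h import *
ims=[]
P=pose("top")
for i in range(2):
    im,d=manip.camera("top");C=cloud("top",d,P)
    m=(np.hypot(C[...,0]-570,C[...,1]+292)<58)
    f=m&(C[...,2]>80)&(C[...,2]<97);print('floor z',np.median(C[f][:,2]),f.sum())
    m=(m&(C[...,2]>102)&(C[...,2]<170)).astype(np.uint8)
    n,l,s,c=cv2.connectedComponentsWithStats(m)
    for k in range(1,n):
        if s[k,4]>8: p=C[l==k];print(s[k],p.min(0).round(),p.max(0).round())
sc,_=manip.camera("scene")
a=cv2.resize(im[140:280,280:470],None,fx=2.1,fy=2.1);b=cv2.resize(sc[110:250,230:420],None,fx=2.1,fy=2.1)
cv2.imwrite('pics/end.png',np.hstack([a,b]))
E
```

```text
floor z 89.09513805315191 1563
[325 159  14  15 158] [ 577. -314.  104.] [ 606. -286.  139.]
[318 180  11  11  96] [ 535. -291.  104.] [ 557. -269.  133.]
floor z 89.07626179690396 1557
[325 159  14  15 160] [ 577. -314.  102.] [ 605. -286.  139.]
[318 180  11  11  98] [ 535. -291.  102.] [ 557. -269.  132.]
```

View pics/end.png

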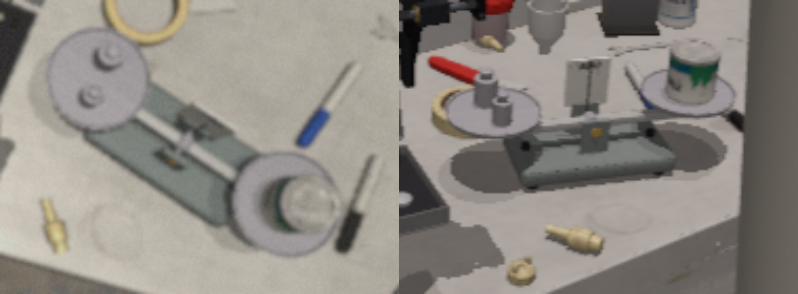

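Both weights stand upright in the pan, at (108,55) and (92,95) in the left crop. The beam is level: the pan floor is at 89.1 mm against the expected 89.5 mm and isn't moving.

```bash
python3 -c "
from plant import manip
print(manip.finish_job())"
```

```text
the job is handed in; nothing more can be done
None
```

The 200 g and 100 g weights now stand side by side in the pan that was empty, and the beam has levelled against the tin. I handed the job in at about 13.5 s of the 51 s allowed; the hand-in gave no verdict.

- **Weights:** the last depth images put the 200 g weight at about (591, −300) mm and the 100 g at about (546, −280) mm. Both are about 25 mm from the pan centre, and both look upright in the picture.
- **Beam:** the pan floor measured 89.1 mm, against the 89.5 mm expected when level. It read the same in two images taken 0.05 s apart.
- **Gripper:** it was open and well clear of everything when I handed in.
- **What disagreed:**
  - My first move call was refused because its rows left out some values, and it moved nothing.
  - The vision networks could not tell the 100 g and 200 g weights apart, so I told them apart by their measured sizes.
  - The force reading showed no clear contact when I set the 100 g weight down, so I released it by height.

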